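Push the long spool rod home in the gauge block

TASK

In the bookbinder's gauge block two metal spool rods lie in the two V-grooves. Push the longer rod along its groove until its end touches the steel end stop, ready to be marked, without lifting it out of the groove; leave the shorter rod where it lies.

Things in the scene. Friction and masses are not known exactly. Their poses are not given: they have to be found in the camera images.
- block: Dark wooden block fixed to the bench, 300 long (its x) x 150 wide (y) x 40 high; origin at the centre of its underside, z up. Two 90-degree V-grooves, 26 wide, 13 deep, open above and at the -x end, run along x at y = +42 and -42 mm. A steel stop plate across the +x end rises to 66 mm; its inner face is at x = +138 mm. The stop end points roughly to the robot's left.
- stop (a point): Middle (between the grooves) of the stop plate's inner face, at the height of the rods' axes, 44 mm above the bench. Its axes are the block's.
- long_rod_center (a point): Centre of the longer aluminium rod, 24 diameter x 150 long, 130 to 260 g, loose, its own x along its length. It lies in either groove, axis 44 mm above the bench (4 above the block's top), top at 56 mm, with 60 to 120 mm of free groove between its end and the stop. Home, its centre is 75 mm from the stop's face. Sliding it takes under 6 N.
- short_rod_center (a point): Centre of the shorter aluminium rod, 24 diameter x 90 long, loose, its own x along its length; it lies in the other groove and stays there.
Things that resemble listed ones, but are neither listed nor needed, are in the scene too. Leave any purple or red look-alike of the part that bears long_rod_center alone.

How it is judged:
By the outcome, as a careful person would: the job done as asked, in the order asked, and still so for the second after the job is handed in, with the robot touching nothing.
It also fails if it takes over 29 s, if anything falls off the work surface, if the arm or the gripper's body presses on something with over 40 N, if the wrist force passes 120 N, or if a joint passes its speed limit or range.

ROBOT

A 7-joint arm with a two-finger parallel gripper is mounted at the origin on the work surface. World frame = base frame: x ahead of the robot, y to its left, z up, the work surface at z = 0. Lengths are in m, angles in degrees, forces in N, time in s.
With the tool pointing down it reaches from about 0.4 to 0.875 m from the base axis. Payload 19.3 kg.
Tool frame: the origin (TCP) lies between the finger pads; the fingertips stand 22 mm ahead of it and the grasp point (between the pads) lies 3 mm ahead of it (manip.tips_ahead is the distance from the TCP to the fingertips, in m); z points along the fingers, y is the line along which they close (so a half turn about z gives the same grasp; the last joint's range is limited). The gripper opens to 85 mm and grips with 20 to 120 N. Pads are 22 mm wide; open, the fingers measure 114 mm over their backs; the gripper's body (76 mm by 85 mm) begins 54 mm behind the grasp point. The pads swing forward as they close: fully open they stand 13 mm farther back than shut.
Start: joints at [-78.564, 29.874, -2.08, 91.645, 1.215, 58.505, -6.463], TCP at [0.167, 0.602, 0.253] pointing down, gripper open.
Joint ranges: [-166.77, 166.77], [-17.47, 122.26], [-85.68, 81.53], [9.62, 139.38], [-72.42, 252.41], [9.2, 110.78], [-144.41, 144.41]. Speed limits (degrees/s): [108.29, 108.29, 136.94, 136.94, 172.46, 172.46, 172.46].

INTERFACE

Orientations are given as a 3x3 rotation matrix whose columns are the frame's x, y, z axes.
In Python, from cell import monitor, read_camera, hand_in, look_for, masks_of, tip_of, manip gives the robot as it stands.
- The arm moves only by the tool carry_out, never from a script. Its argument "rows" is a list of rows, each a list of 5 numbers: the gripper command: -1 is shut, 1 is fully open, values between are in proportion, then the shift along the world's x, y, z in m, then the turn about the world's z in rad. In form: [[grip, dx, dy, dz, turn], ...]. A call has 1 to 12 rows; each row is the pose to reach, as a shift and turn from the pose commanded when the call began; what a row does not reach only later rows make up. A row lasts 1/10 s, in which the tool goes at most 50 mm and 8.59 degrees, less where a joint would pass 70% of its speed; a pose out of reach is approached as far as the arm can. A call with a gripper value outside its range is refused whole. The fingers move at their own pace and stop on an object; the grip force is fixed at half the most. Time passes only in rows, so rows that repeat a pose let the fingers close. It gives the time, the measured TCP pose, the force, the opening and the grip force at its end, in the units of the state.
- monitor.read_state(): the state, without advancing time (a new reading comes with each control period).
- read_camera(name): name is "side" or "top"; returns a dict with "frame" (480x640x3 uint8, red, green, blue), "depth" (480x640 float32, m along the optical axis (not along the pixel's ray), 0 where there is no reading), "vertical_fov" (degrees; the focal length in pixels is half the picture's height over the tangent of half this angle, whatever the lens; pixels are square), "cx", "cy" (the principal point, pixels), "pose" (4x4, takes a point from camera to world coordinates). Camera axes: x right, y down, z forward; pixel columns grow to the right and rows downward; lengths in m; the calibration is good to about 2 mm. A picture is of the moment at which its call begins.
- hand_in(): hands the job in; it is judged then, once.
Trained networks look in a picture, given as the dict that the camera call returned (one of the last four; its "shot" number tells which), for a name from the list of things; names that differ only in an ending like _2 or _b are one class to them, and where a whole thing is asked for, a point or a joint stands for the part that bears it (a point fixed in the world has none). Each returns a list of dicts, best first, with "p" (0 to 1); they miss things now and then, are a little off and sometimes report something else, mostly with a low value. They report only what shows in the picture. A call takes as long as a camera call. They do not tell look-alikes from the thing itself.
- look_for(picture, query): "at" ([column, row] in pixels, amid what is visible of it).
- masks_of(picture, query): "mask" (480x640 bool, what is visible of it) and "at" ([column, row] in pixels, amid what is visible of it).
- tip_of(picture, query): "at" ([column, row] in pixels: a listed point, or the origin of a listed thing).
The state is a dict: "t": time; "joints": joint angles; "joint_vel": joint speeds; "effort": joint torques, N m; "position": TCP position; "orientation": TCP orientation; "ft_force": force on the tool from outside, world axes, zero at the start; "wrist_torque": the same for the moment, N m; "grip_width": finger opening in m; "grasp_force": force on a finger pad.
Only numpy, scipy, OpenCV 4.12 (cv2) and the standard library are available. Lean on these libraries where they do the work, as an engineer would, in place of code of your own. Each camera call takes 0.05 s, during which the arm holds its last target. There are 200 camera calls.

## Working session

There is one attempt and no reset: what is moved stays moved. The work goes in short steps, Python scripts to look and compute and a tool call to move; the robot and the scene stay as the last step left them, time stands still between calls to the robot, and variables do not carry over. Pictures are saved under pics/ and viewed, at most 10 in all, crops included, and the job is handed in when it is done.

Besides the shell and the picture viewer there is one more tool, called after ">>>" as name(argument=value, ...) on one line, values as JSON. carry_out: Moves the arm, as the interface text tells. Its arguments: {"type":"object","properties":{"rows":{"type":"array","items":{"type":"array","items":{"type":"number"}}}},"required":["rows"]}

```bash
mkdir -p pics
cat > h.py <<'E'
import numpy as np, cv2
from cell import *
def pt(c,u,v,d=None):
    f=240/np.tan(np.radians(c["vertical_fov"]/2))
    if d is None: d=c["depth"][int(round(v)),int(round(u))]
    return (c["pose"]@np.array([(u-c["cx"])*d/f,(v-c["cy"])*d/f,d,1]))[:3]
def cloud(c,m):
    v,u=np.nonzero(m&(c["depth"]>0)); d=c["depth"][v,u]
    f=240/np.tan(np.radians(c["vertical_fov"]/2))
    P=np.c_[(u-c["cx"])*d/f,(v-c["cy"])*d/f,d,np.ones(len(d))]
    return (P@c["pose"].T)[:,:3]
E
python3 - <<'E'
from h import *
for n in("top","side"):
    c=read_camera(n); cv2.imwrite(f"pics/{n}0.png",c["frame"][...,::-1])
    print(n,c["pose"].round(3).tolist())
    for q in("long_rod_center","short_rod_center","block"):
        for r in masks_of(c,q)[:4]:
            P=cloud(c,r["mask"])
            print(q,round(r["p"],2),np.round(r["at"]),r["mask"].sum(),np.median(P,0).round(3) if len(P) else 0)
    for r in tip_of(c,"stop")[:2]: print("stop",r)
E
```

```text
top [[-0.027, -0.979, 0.204, 0.33], [-1.0, 0.026, -0.011, 0.042], [0.005, -0.204, -0.979, 0.79], [0.0, 0.0, 0.0, 1.0]]
long_rod_center 0.79 [387. 209.] 1088 [ 0.537 -0.1    0.054]
long_rod_center 0.65 [432. 317.] 1237 [ 0.345 -0.17   0.021]
long_rod_center 0.61 [326. 320.] 1113 [0.347 0.017 0.022]
block 0.75 [351. 187.] 12320 [ 0.574 -0.04   0.039]
stop {'at': [286.1, 194.6], 'p': 0.9}
side [[-0.728, -0.387, 0.565, 0.105], [-0.685, 0.416, -0.598, 0.415], [-0.004, -0.823, -0.568, 0.436], [0.0, 0.0, 0.0, 1.0]]
long_rod_center 0.74 [394. 324.] 1757 [0.339 0.032 0.022]
long_rod_center 0.72 [336. 210.] 1026 [ 0.533 -0.084  0.051]
long_rod_center 0.67 [470. 256.] 1118 [ 0.337 -0.154  0.021]
short_rod_center 0.63 [295. 198.] 651 [ 0.615 -0.068  0.051]
stop {'at': [239.5, 248.1], 'p': 0.76}
stop {'at': [339.3, 211.9], 'p': 0.24}
```

View pics/top0.png

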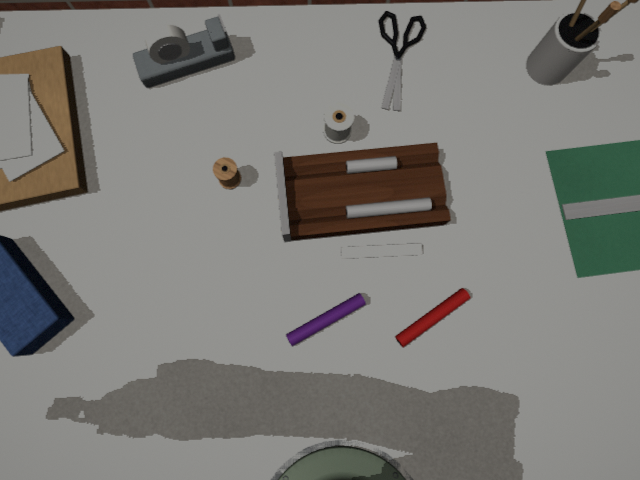

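View pics/side0.png

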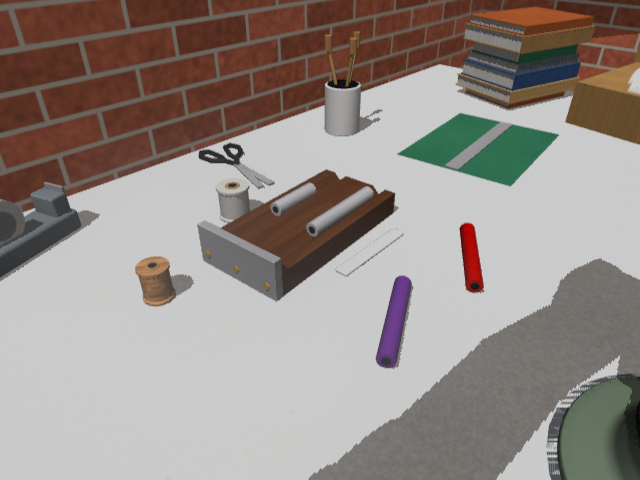

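The top view shows the long rod at columns 346–431, row 209 in the near groove. The short rod is at (372,164) and the stop plate at column ~283. The side view confirms this, and the purple and red look-alikes lie on the bench. Next I'll measure the geometry.

Run:
```python
from h import *
c=read_camera("top")
m=[r for r in masks_of(c,"long_rod_center") if abs(r["at"][1]-209)<12][0]["mask"]
P=cloud(c,m); P=P[(P[:,2]>.046)&(P[:,2]<.062)]
q=P[:,:2]; mu=q.mean(0); a=np.linalg.svd(q-mu,full_matrices=False)[2][0]; a*=np.sign(a[1])
s=(q-mu)@a; print("rod axis",a,np.degrees(np.arctan2(-a[0],a[1])),"ends",mu+a*s.min(),mu+a*s.max(),"len",np.ptp(s),"ztop",np.percentile(P[:,2],98), "w",np.ptp((q-mu)@[-a[1],a[0]]))
# stop plate: top points z~66
A=cloud(c,np.ones((480,640),bool))
S=A[(A[:,2]>.061)&(A[:,2]<.071)&(np.abs((A[:,:2]-mu)@a-.17)<.05)&(np.abs(A[:,0]-.57)<.1)]
t=(S[:,:2]-mu)@a; n=(S[:,:2]-mu)@np.array([a[1],-a[0]])
print("stop t",np.percentile(t,[1,5,50,95,99]),"n",n.min(),n.max(),len(S)); print("gap",np.percentile(t,2)-s.max())
B=A[(A[:,2]>.036)&(A[:,2]<.043)&(np.abs(A[:,0]-.57)<.1)&(np.abs(A[:,1]+.04)<.18)]
r=cv2.minAreaRect((B[:,:2]*1000).astype(np.float32)); print("block top",r)
print(monitor.read_state()["orientation"],monitor.read_state()["position"],manip.tips_ahead)
c=read_camera("side")
m=[r for r in masks_of(c,"long_rod_center") if abs(r["at"][1]-210)<15][0]["mask"]
P=cloud(c,m); P=P[(P[:,2]>.03)&(P[:,2]<.062)];s=(P[:,:2]-mu)@a
print("side ends",mu+a*s.min(),mu+a*s.max())
```

```text
rod axis [-0.07528074  0.99716238] 4.317352940767442 ends [ 0.54312794 -0.17614504] [ 0.53187245 -0.02705581] len 0.1495134913893304 ztop 0.057660846802698215 w 0.023108260329305984
stop t [0.17810018 0.17866747 0.18491759 0.19123124 0.19178448] n -0.03265810277919424 0.11922325700338227 670
gap 0.10375925453291657
block top ((578.3945922851562, -57.54667663574219), (151.73434448242188, 302.67340087890625), 4.667363166809082)
[[-9.63821534e-01  2.66548400e-01 -1.97090675e-05]
 [ 2.66548401e-01  9.63821532e-01 -7.16862692e-05]
 [-1.11836724e-07 -7.43461904e-05 -9.99999997e-01]] [0.1665864  0.60236263 0.25327264] 0.022
side ends [ 0.5452128  -0.20376101] [ 0.53169252 -0.02467253]
```

>>> carry_out(rows=[[-1,0.3,-0.3,-0.05,0.347],[-1,0.3,-0.3,-0.05,0.347],[-1,0.3,-0.3,-0.05,0.347],[-1,0.3,-0.3,-0.05,0.347],[-1,0.3,-0.3,-0.05,0.347],[-1,0.3,-0.3,-0.05,0.347],[-1,0.3,-0.3,-0.05,0.347],[-1,0.3,-0.3,-0.05,0.347],[-1,0.3,-0.3,-0.05,0.347],[-1,0.3,-0.3,-0.05,0.347],[-1,0.3,-0.3,-0.05,0.347],[-1,0.3,-0.3,-0.05,0.347]])

```text
t: 1.9
position: [0.4659, 0.3034, 0.2034]
orientation: [[-0.997, -0.078, -0.0], [-0.078, 0.997, 0.0], [0.0, 0.001, -1.0]]
ft_force: [-0.7, -0.4, -0.5]
grip_width: 0.0
grasp_force: 0.0
```

>>> carry_out(rows=[[-1,0.079,-0.508,-0.073,0],[-1,0.079,-0.508,-0.073,0],[-1,0.079,-0.508,-0.073,0],[-1,0.079,-0.508,-0.073,0],[-1,0.079,-0.508,-0.073,0],[-1,0.079,-0.508,-0.073,0],[-1,0.079,-0.508,-0.073,0],[-1,0.079,-0.508,-0.073,0],[-1,0.079,-0.508,-0.073,0],[-1,0.079,-0.508,-0.073,0],[-1,0.079,-0.508,-0.073,0],[-1,0.079,-0.508,-0.073,0]])

```text
t: 3.1
position: [0.5456, -0.2078, 0.1298]
orientation: [[-0.997, -0.074, -0.0], [-0.074, 0.997, -0.001], [0.0, -0.001, -1.0]]
ft_force: [1.3, 1.1, -0.1]
grip_width: -0.0002
grasp_force: 0.0
```

>>> carry_out(rows=[[-1,0,0,-0.02,0],[-1,0,0,-0.04,0],[-1,0,0,-0.05,0],[-1,0,0,-0.06,0],[-1,0,0,-0.064,0],[-1,0,0,-0.064,0],[-1,0,0,-0.064,0]])

```text
t: 3.8
position: [0.5459, -0.2056, 0.0668]
orientation: [[-0.997, -0.077, 0.001], [-0.077, 0.997, -0.0], [-0.001, -0.0, -1.0]]
ft_force: [-0.2, -0.1, 0.4]
grip_width: 0.0001
grasp_force: 0.0
```

Run:
```python
from h import *
s=monitor.read_state(); print(s["t"],s["position"],s["ft_force"])
a=read_camera("top");b=read_camera("side")
im=np.hstack([a["frame"][110:290,240:520],b["frame"][130:310,180:460]])[...,::-1]
cv2.imwrite("pics/s1.png",cv2.resize(im,None,fx=1.4,fy=1.4))
```

```text
3.8 [ 0.54591647 -0.2056011   0.06683959] [-0.23860963 -0.05687852  0.39910439]
```

View pics/s1.png

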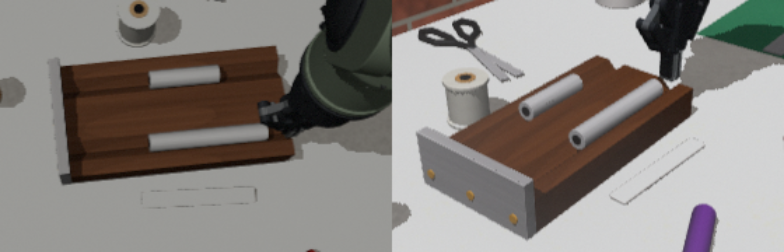

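The shut fingers stand behind the rod's free end, on its axis, with the tips just above the block. The rod is undisturbed, so I'll push along the groove.

>>> carry_out(rows=[[-1,-0.0004,0.005,-0.002,0],[-1,-0.001,0.012,-0.002,0],[-1,-0.0015,0.019,-0.002,0],[-1,-0.002,0.027,-0.002,0],[-1,-0.0027,0.035,-0.002,0],[-1,-0.0034,0.044,-0.002,0],[-1,-0.0041,0.053,-0.002,0],[-1,-0.0048,0.062,-0.002,0],[-1,-0.0055,0.071,-0.002,0],[-1,-0.0062,0.08,-0.002,0],[-1,-0.0066,0.085,-0.002,0],[-1,-0.0066,0.085,-0.002,0]])

```text
t: 5.1
position: [0.539, -0.1197, 0.0643]
orientation: [[-0.997, -0.078, -0.0], [-0.078, 0.997, 0.0], [0.0, 0.0, -1.0]]
ft_force: [0.8, 0.1, 0.7]
grip_width: 0.0001
grasp_force: 0.0
```

```bash
cat > look.py <<'E'
from h import *
import sys
s=monitor.read_state(); print(s["t"],s["position"],s["ft_force"])
a=read_camera("top");b=read_camera("side")
im=np.hstack([a["frame"][110:290,240:520],b["frame"][130:310,180:460]])[...,::-1]
cv2.imwrite(sys.argv[1],cv2.resize(im,None,fx=1.4,fy=1.4))
A=np.array([-.0777,.997]); mu=np.array([.5433,-.176])
for c in(a,b):
  for r in masks_of(c,"long_rod_center")[:4]:
    P=cloud(c,r["mask"]); P=P[(P[:,2]>.046)&(P[:,2]<.062)]
    if len(P)<200: continue
    t=(P[:,:2]-mu)@A; print(r["at"],len(P),np.percentile(t,[1,99]),t.max(),"ztop",np.percentile(P[:,2],95),"(stop at ~.2535)")
E
python3 look.py pics/s2.png
```

```text
5.1 [ 0.53904132 -0.11967451  0.0642985 ] [0.80886248 0.09013228 0.72863151]
[347.8, 213.4] 964 [0.07533743 0.21919341] 0.2206600431607124 ztop 0.05651499193440129 (stop at ~.2535)
[309.4, 232.0] 981 [0.07313423 0.22170475] 0.22303127819164947 ztop 0.05604228478807316 (stop at ~.2535)
```

View pics/s2.png

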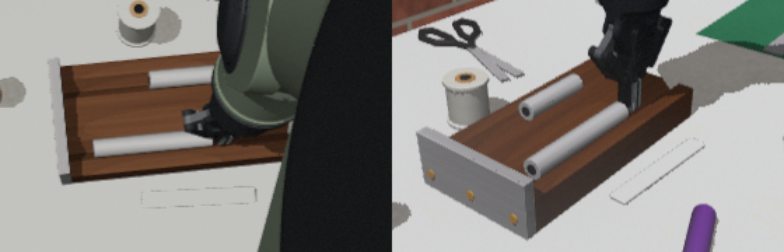

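The rod has slid about 72 mm in its groove and the short rod is untouched. About 31 mm remain.

>>> carry_out(rows=[[-1,-0.0003,0.004,0,0],[-1,-0.0008,0.01,0,0],[-1,-0.0013,0.016,0,0],[-1,-0.0017,0.022,0,0],[-1,-0.002,0.026,0,0],[-1,-0.0021,0.027,0,0],[-1,-0.0021,0.027,0,0]])

```text
t: 6.0
position: [0.5369, -0.0933, 0.0643]
orientation: [[-0.997, -0.078, -0.0], [-0.078, 0.997, 0.0], [0.0, 0.0, -1.0]]
ft_force: [-0.2, 0.3, 0.3]
grip_width: 0.0003
grasp_force: 0.0
```

>>> carry_out(rows=[[-1,-0.0001,0.001,0,0],[-1,-0.0002,0.002,0,0],[-1,-0.0002,0.003,0,0],[-1,-0.0002,0.003,0,0]])

```text
t: 6.4
position: [0.5367, -0.0906, 0.0643]
orientation: [[-0.997, -0.077, -0.0], [-0.077, 0.997, -0.0], [0.0, -0.0, -1.0]]
ft_force: [-0.4, -0.8, -0.6]
grip_width: -0.0
grasp_force: 0.4
```

>>> carry_out(rows=[[-1,-0.0001,0.001,0,0],[-1,-0.0001,0.001,0,0]])

```text
t: 6.6
position: [0.5366, -0.0895, 0.0643]
orientation: [[-0.997, -0.077, 0.0], [-0.077, 0.997, 0.0], [-0.0, 0.0, -1.0]]
ft_force: [0.2, -0.6, 0.0]
grip_width: 0.0001
grasp_force: 0.5
```

>>> carry_out(rows=[[-1,-0.0001,0.001,0,0],[-1,-0.0001,0.001,0,0]])

```text
t: 6.8
position: [0.5365, -0.0885, 0.0643]
orientation: [[-0.997, -0.077, 0.0], [-0.077, 0.997, 0.0], [-0.0, 0.0, -1.0]]
ft_force: [-0.8, -0.0, -0.4]
grip_width: 0.0004
grasp_force: 0.5
```

```bash
python3 look.py pics/s3.png
```

```text
6.8 [ 0.53652902 -0.08846715  0.06429109] [-7.87976055e-01 -1.58108009e-04 -4.24753260e-01]
[315.9, 216.2] 618 [0.15856285 0.24792315] 0.24902065894531836 ztop 0.056815537605710134 (stop at ~.2535)
[301.4, 233.0] 932 [0.10199969 0.24020681] 0.24446524295645278 ztop 0.05603733382647923 (stop at ~.2535)
```

>>> carry_out(rows=[[-1,-0.0001,0.001,0,0],[-1,-0.0001,0.0015,0,0],[-1,-0.0001,0.0015,0,0]])

```text
t: 7.3
position: [0.5364, -0.087, 0.0643]
orientation: [[-0.997, -0.077, -0.0], [-0.077, 0.997, -0.0], [0.0, -0.0, -1.0]]
ft_force: [0.2, -1.1, -0.1]
grip_width: -0.0002
grasp_force: 0.4
```

>>> carry_out(rows=[[-1,-0.0001,0.001,0,0],[-1,-0.0001,0.001,0,0]])

```text
t: 7.5
position: [0.5363, -0.0863, 0.0643]
orientation: [[-0.997, -0.077, 0.0], [-0.077, 0.997, -0.0], [-0.0, -0.0, -1.0]]
ft_force: [0.3, -3.6, 0.5]
grip_width: 0.0
grasp_force: 1.1
```

>>> carry_out(rows=[[-1,-0.0001,0.001,0,0],[-1,-0.0001,0.001,0,0]])

```text
t: 7.7
position: [0.5363, -0.086, 0.0644]
orientation: [[-0.997, -0.076, 0.0], [-0.076, 0.997, -0.001], [-0.0, -0.001, -1.0]]
ft_force: [0.9, -7.9, -0.5]
grip_width: -0.0002
grasp_force: 3.7
```

```bash
python3 look.py pics/s4.png
```

```text
7.7 [ 0.5362866  -0.0860304   0.06436864] [ 0.93122594 -7.88711189 -0.48185837]
[310.0, 216.3] 529 [0.17805344 0.25154158] 0.25261201779129316 ztop 0.05687553136114236 (stop at ~.2535)
[300.6, 235.5] 907 [0.10560777 0.24092809] 0.24372204867733324 ztop 0.05614424534043033 (stop at ~.2535)
```

View pics/s4.png

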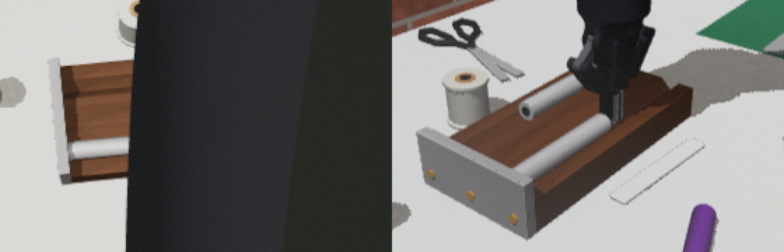

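The force rises and the tool stalls where the stop was measured, so the rod is on the stop. I'll back off, rise and check.

>>> carry_out(rows=[[-1,0.0002,-0.003,0,0],[-1,0.001,-0.012,0,0],[-1,0.0016,-0.02,0,0],[-1,0.0016,-0.02,0.03,0],[-1,0.0016,-0.02,0.07,0],[-1,0.0,-0.06,0.11,0],[-1,0.0,-0.11,0.12,0],[-1,0.0,-0.16,0.12,0],[-1,0.0,-0.21,0.12,0],[-1,0.0,-0.21,0.12,0],[-1,0.0,-0.21,0.12,0]])

```text
t: 9.0
position: [0.5353, -0.2974, 0.184]
orientation: [[-0.997, -0.074, -0.0], [-0.074, 0.997, -0.0], [0.0, -0.0, -1.0]]
ft_force: [-0.3, 1.7, -0.2]
grip_width: -0.0001
grasp_force: 0.0
```

```bash
python3 look.py pics/s5.png
```

```text
9.0 [ 0.53532268 -0.29744943  0.18402359] [-0.3033164   1.65767161 -0.19483613]
[331.9, 212.6] 1049 [0.10453769 0.25106682] 0.25279880420098116 ztop 0.05684094018304184 (stop at ~.2535)
[303.0, 234.4] 888 [0.10582372 0.24067027] 0.24373365895370253 ztop 0.05619757347705001 (stop at ~.2535)
```

View pics/s5.png

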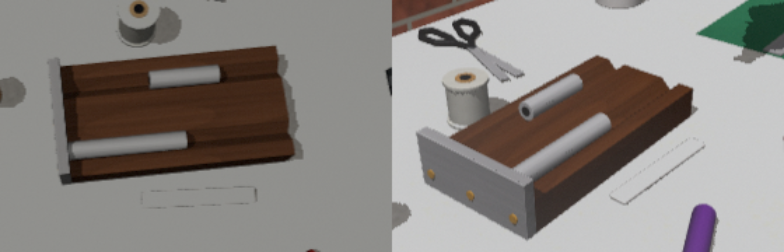

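The rod lies in its groove with its end on the stop plate. The short rod hasn't moved and the arm is clear.

```bash
python3 -c "
from cell import hand_in; print(hand_in())"
```

```text
the job is handed in; nothing more can be done
None
```

The long rod was pushed along its groove until its end touched the steel stop; the short rod stayed where it lay, and the job was handed in at about 9 s with the arm clear.

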